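# Put the seasonings back on their own coasters

## Task

The seasonings were put back on the wrong coasters after wiping the worktop. Change them round so that the salt shaker stands in the middle of the round coaster, the spice jar in the middle of the square one and the thick canister in the middle of the six-sided one; the bare board is free for setting one down on the way and must be empty again at the end. Keep all three upright throughout.

Things in the scene. Friction and masses are not known exactly. Their poses are not given: they have to be found in the camera images.
- shaker_center (a point): salt shaker: clear glass body, round, 44 mm across up to 66 mm above its foot, then narrowing to a grey domed metal top 34 mm across; 90 mm tall, the shortest of the three; about 0.10 kg. The point is at its centre, 45 mm above its foot; its z axis points up. At the start it stands on the square coaster.
- spice_jar_center (a point): spice jar: slim straight round glass jar, 42 to 45 mm across, with a ribbed screw cap of the same width over its top 22 mm; 106 mm tall; about 0.10 kg. The point is at its centre, 53 mm above its foot (the glass may be held up to 15 mm above this point); its z axis points up. At the start it stands on the six-sided coaster.
- canister_center (a point): stock-powder canister: the thickest and tallest of the three, round, 59 mm across up to 104 mm above its foot, then a cap 54 mm across; 128 mm tall; about 0.17 kg. The point is at its centre, 64 mm above its foot (the wall may be held up to 40 mm above this point); its z axis points up. At the start it stands on the round coaster.
- coaster_round: round coaster of light wood, 94 mm across outside, 84 mm inside its rim. The top of its floor, on which a thing stands, is 4 mm above the worktop; a rim 5 mm wide runs round it, its top 8 mm above the worktop. Fixed to the worktop. Origin on the worktop under the coaster's centre, z up.
- coaster_square: square coaster of light wood, 94 mm a side outside, 84 mm inside its rim. The top of its floor, on which a thing stands, is 4 mm above the worktop; a rim 5 mm wide runs round it, its top 8 mm above the worktop. Fixed to the worktop. Origin on the worktop under the coaster's centre, z up, x and y along its sides.
- coaster_hex: six-sided coaster of light wood, 94 mm across the flats outside, 84 mm inside its rim. The top of its floor, on which a thing stands, is 4 mm above the worktop; a rim 5 mm wide runs round it, its top 8 mm above the worktop. Fixed to the worktop. Origin on the worktop under the coaster's centre, z up.
- board: bare flat oblong board of light wood without a rim, 120 x 86 x 8 mm (its top is 8 mm above the worktop), empty at the start; a free spot. Fixed to the worktop. Origin on the worktop under its centre, x along its 120 mm side, z up. The coasters and the board stand at least 120 mm apart, centre to centre, in places that change from start to start; a teaspoon (9 mm high) lies among them, and the other things of the kitchen stand round them at least 55 mm from their centres.
Things that resemble listed ones, but are neither listed nor needed, are in the scene too. What is shaped like the part that bears shaker_center but orange is not meant.

How it is judged:
By the outcome, as a careful person would: the job done as asked, in the order asked, and still so for the second after the job is handed in, with the robot touching nothing.
It also fails if it takes over 106 s, if anything falls off the work surface, if the arm or the gripper's body presses on something with over 40 N, if the wrist force passes 120 N, or if a joint passes its speed limit or range.

## Robot

A 6-joint arm with a two-finger parallel gripper is mounted at the origin on a cart in front of the work surface, level with it; the furniture and walls round the work are solid. World frame = base frame: x ahead of the robot, y to its left, z up, the work surface at z = 0. Lengths are in m, angles in rad, forces in N, time in s.
With the tool pointing down it reaches from about 0.4 to 0.825 m from the base axis. Payload 7 kg.
Tool frame: the origin (TCP) lies midway between the tips of the shut fingers; the grasp point (between the pads) lies 19 mm behind it; z points along the fingers, x is the direction in which the jaws open and shut, and the axes are right-handed (so a half turn about z gives the same grasp; the last joint's range is limited). The gripper opens to 88 mm and grips with 3 to 60 N. Pads are 19 mm wide; open, the fingers measure 130 mm over their backs; the gripper's body (78 mm by 193 mm) begins 47 mm behind the grasp point.
Start: joints at [1.457, 0.359, 0.012, 0, -1.224, -0.288], TCP at [0.264, 0.621, 0.227] pointing down, gripper open.
Joint ranges: [-3.07, 3.07], [-1.43, 2.12], [-1.02, 1.25], [-3.03, 1.67], [-3.05, -0], [-3.03, 3.03]. Speed limits (rad/s): [2.39, 2.39, 3.01, 3.14, 3.14, 3.14].

## Interface

Orientations are given as [roll, pitch, yaw] about the fixed x, y, z axes, in that order (R = Rz(yaw) Ry(pitch) Rx(roll)).
In Python, from station import status, eyes, workorder gives the robot as it stands.
- The arm moves only by the shell command python3 -m jog 'ROWS' [OPENING] [FORCE]. ROWS is JSON, a list of rows, each a list of 6 numbers: the shift along the world's x, y, z in mm, then the turn, a rotation vector about the world's x, y, z in rad. A call has 1 to 12 rows; each row shifts and turns the pose as measured when the row begins; what a row does not reach is not made up. A row lasts 1/10 s, in which the tool goes at most 50 mm and 8.59 degrees, less where a joint would pass 70% of its speed; a pose out of reach is approached as far as the arm can. A call with a gripper value outside its range is refused whole. OPENING is the opening, from 0 (shut) to 1 (fully open), set as the call begins (- or left out, the last holds). The fingers move at their own pace and stop on an object; FORCE is the grip in N (left out, the last holds). Time passes only in rows, so rows that do not move let the fingers close. It gives the time, the measured TCP pose, the force and the opening at its end, in the units of the state.
- status.get_state(): the state, without advancing time (a new reading comes with each control period).
- eyes.grab_frame(name): name is "side" or "top"; returns the picture (480x640x3 uint8, blue, green, red); there is no depth.
- eyes.calibration(name): a dict with "camera_matrix" (3x3 intrinsics, pixels), "k1" (the pictures are not rectified: a ray, as slopes to the right and down, at radius r is drawn at 1 + k1 r^2 times it, then the intrinsics apply), "cam_to_world" (4x4, takes a point from camera to world coordinates). Camera axes: x right, y up, looking along -z (the intrinsics and any distortion apply to the point x, -y, -z); pixel columns grow to the right and rows downward; lengths in m; the calibration is good to about 2 mm. A picture is of the moment at which its call begins. calibration takes no time and is no camera call.
- workorder.job_done(): hands the job in, once; it reports no verdict.
The state is a dict: "t": time; "q": joint angles; "qd": joint speeds; "joint_efforts": joint torques, N m; "eef_pos": TCP position; "ee_rot": TCP orientation; "force": force on the tool from outside, world axes, zero at the start; "moment": the same for the moment, N m; "width": finger opening in m.
Only numpy, scipy, OpenCV 4.12 (cv2) and the standard library are available. Lean on these libraries where they do the work, as an engineer would, in place of code of your own. Each camera call takes 0.05 s, during which the arm holds its last target. There are 200 camera calls.

## Working session

There is one attempt and no reset: what is moved stays moved. The work goes in short steps, Python scripts to look and compute and a shell command to move; the robot and the scene stay as the last step left them, time stands still between calls to the robot, and variables do not carry over. Pictures are saved under pics/ and viewed, about 12 in all and at most 16, crops included, and the job is handed in when it is done.

```bash
ls; mkdir -p pics; python3 - <<'E'
from station import status, eyes
import cv2
s=status.get_state(); print({k:(v if not hasattr(v,'tolist') else v.tolist()) for k,v in s.items()})
for n in("top","side"):
    cv2.imwrite(f"pics/{n}0.png",eyes.grab_frame(n)); c=eyes.calibration(n); print(n,c)
E
```

```text
pics
{'t': 0.0, 'q': [1.457114571511279, 0.359410418671768, 0.01101755228144811, -0.0003071170116436859, -1.2241100895425212, -0.28809511828152773], 'qd': [-0.00026377608523488476, 0.001094688697710201, -0.0003844222086017556, -0.00024111648652725635, 0.0002347234003946508, 0.0003750974529396525], 'joint_efforts': [0.00013787346688332036, -58.2716703414917, 29.306756258010864, 6.9972047209739685, 0.007194393983809277, -0.00015574952612951165], 'eef_pos': [0.263810828244003, 0.6207599846281847, 0.2255972574773673], 'ee_rot': [-3.1413845202655035, -0.0017183257347954672, -1.9726779788184419], 'force': [-0.3220673727418413, 0.40689994146180974, -0.2926647603443522], 'moment': [-0.0033897811151234387, -0.04319600128634092, -0.014248859386843494], 'width': 0.08731252506368159}
top {'camera_matrix': array([[469.03753934,   0.        , 322.95185362],
       [  0.        , 469.03753934, 233.16877335],
       [  0.        ,   0.        ,   1.        ]]), 'k1': -0.07169977643718659, 'cam_to_world': array([[ 0.02200708,  0.9900819 , -0.13875706,  0.35239755],
       [-0.99975456,  0.02143969, -0.0055826 ,  0.17233262],
       [-0.00255233,  0.13884585,  0.99031072,  0.921156  ],
       [ 0.        ,  0.        ,  0.        ,  1.        ]])}
side {'camera_matrix': array([[587.95805927,   0.        , 323.74930334],
       [  0.        , 587.95805927, 237.37810075],
       [  0.        ,   0.        ,   1.        ]]), 'k1': -0.09413301479745657, 'cam_to_world': array([[ 0.82164025,  0.23673481, -0.51852091, -0.06851983],
       [-0.56982539,  0.36405913, -0.73672246, -0.63120273],
       [ 0.01436442,  0.9007872 ,  0.43402314,  0.52772701],
       [ 0.        ,  0.        ,  0.        ,  1.        ]])}
```

View pics/top0.png

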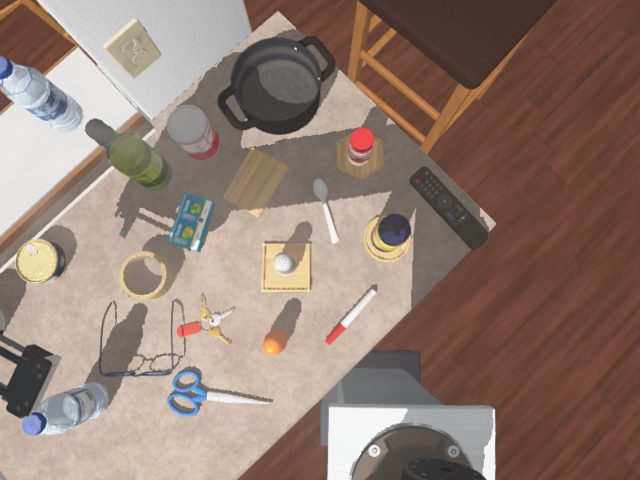

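View pics/side0.png

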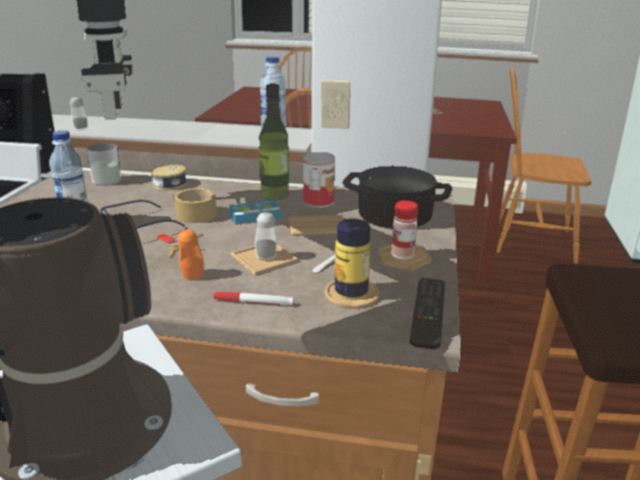

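Top view: the shaker's dome is at (284,262) on the square coaster (286,267), the canister's dark cap at (393,231) on the round coaster (387,239), and the jar's red cap at (361,140) on the six-sided coaster (360,155). The board is at (256,182) and the spoon runs from (320,188) to (334,240).

Possible confusions:
- **Shaker:** the grey-topped one at top (284,262), the orange one at (273,344), which is not meant, and a small grey one in the side view's background at (78,112). I choose (284,262).
- **Jar:** the red cap at (361,140), or the red/white tin at (195,135). I choose (361,140).
- **Canister:** the dark cap at (393,231), or the tins at (40,260) and (190,125). I choose (393,231).

```bash
cat > h.py <<'E'
import numpy as np, cv2
from station import status, eyes
def ray(n,p):
    c=eyes.calibration(n);k=np.array([c["k1"],0,0,0.])
    u=cv2.undistortPoints(np.float64(p).reshape(-1,1,2),c["camera_matrix"],k)[:,0]
    T=c["cam_to_world"]; d=np.c_[u[:,0],-u[:,1],-np.ones(len(u))]@T[:3,:3].T
    return T[:3,3],d
def plane(n,p,z):
    o,d=ray(n,p); return (o+d*((z-o[2])/d[:,2])[:,None])[:,:2]
def proj(n,P):
    c=eyes.calibration(n);T=np.linalg.inv(c["cam_to_world"])
    Q=np.float64(P).reshape(-1,3)@T[:3,:3].T+T[:3,3]; Q[:,1:]*=-1
    return cv2.projectPoints(Q,np.zeros(3),np.zeros(3),c["camera_matrix"],np.array([c["k1"],0,0,0.]))[0][:,0]
def blob(m,seed,r):
    w=np.zeros_like(m); cv2.circle(w,seed,r,255,-1); m=m&w
    n,l,s,_=cv2.connectedComponentsWithStats(m)
    return (l==1+np.argmax(s[1:,4])).astype(np.uint8)*255
E
python3 - <<'E'
from h import *
im=cv2.imread("pics/top0.png"); hsv=cv2.cvtColor(im,cv2.COLOR_BGR2HSV)
for n,p in dict(table=(250,300),round=(370,250),square=(267,285),hex=(345,170),board=(250,175),cap=(393,228),red=(361,138),dome=(284,259)).items(): print(n,hsv[p[1],p[0]])
out=im.copy()
wood=cv2.inRange(hsv,(8,75,60),(28,255,255))
for n,p,r in(("round",(387,239),34),("square",(286,267),38),("hex",(360,155),34),("board",(256,182),48)):
    b=blob(wood,p,r); c=max(cv2.findContours(b,0,2)[0],key=cv2.contourArea)
    h=cv2.convexHull(c); cv2.drawContours(out,[h],-1,(255,0,255),1)
    q=plane("top",h[:,0],0.007)
    R=cv2.minAreaRect(np.float32(q*1000)); C=cv2.minEnclosingCircle(np.float32(q*1000))
    print(n,"rect",np.round(R[0],1),np.round(R[1],1),round(R[2],1),"circ",np.round(C[0],1),round(C[1],1))
def cap(n,m,p,r,z):
    b=blob(m,p,r); c=max(cv2.findContours(b,0,2)[0],key=cv2.contourArea); cv2.drawContours(out,[c],-1,(0,255,0),1)
    C=cv2.minEnclosingCircle(np.float32(plane("top",cv2.convexHull(c)[:,0],z)*1000)); print(n,np.round(C[0],1),round(C[1],1), C[0])
cap("can",cv2.inRange(hsv,(105,60,0),(140,255,110)),(396,229),20,.132)
cap("jar",cv2.inRange(hsv,(0,150,120),(8,255,255))|cv2.inRange(hsv,(172,150,120),(180,255,255)),(361,139),16,.110)
cap("shk",cv2.inRange(hsv,(0,0,110),(180,60,255)),(284,262),13,.080)
cv2.imwrite("pics/a.png",cv2.resize(out[110:310,210:430],None,fx=3.4,fy=3,interpolation=cv2.INTER_CUBIC)[:600,:780])
E
```

```text
table [ 13  42 214]
round [ 15  96 201]
square [ 21  81 241]
hex [ 16  93 148]
board [ 16  86 154]
cap [132  35  72]
red [  0 166 237]
dome [ 12   6 222]
round rect [468.9  55.7] [92.3 81.1] 50.7 circ [473.5  52. ] 46.9
square rect [412.6 249.3] [93.7 92.5] 1.3 circ [413.3 247.8] 63.8
hex rect [640. 107.] [96.9 93.7] 2.8 circ [643.8 107. ] 53.4
board rect [582.3 315.8] [ 85.9 119.7] 62.6 circ [582.1 315.2] 70.7
can [463.7  57.4] 20.8 (463.7202453613281, 57.409393310546875)
jar [638.7 110.6] 22.5 (638.686279296875, 110.60514068603516)
shk [414.2 245.4] 21.4 (414.1514892578125, 245.3651123046875)
```

View pics/a.png

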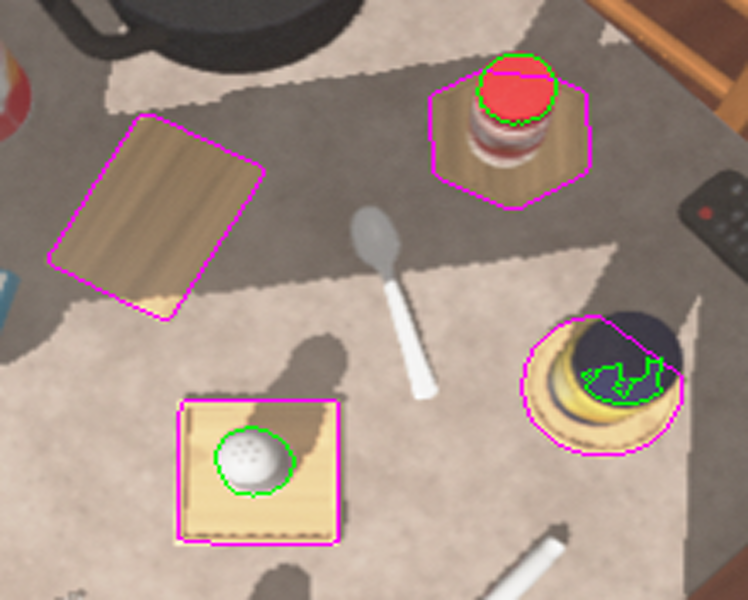

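The crop confirms the choices and the coaster outlines. The canister cap and shaker dome masks were poor: one was ragged, the other included shadow. I'll refine those two and check the axes in the side view.

```bash
python3 - <<'E'
from h import *
im=cv2.imread("pics/top0.png"); hsv=cv2.cvtColor(im,cv2.COLOR_BGR2HSV); sd=cv2.imread("pics/side0.png"); hs=cv2.cvtColor(sd,cv2.COLOR_BGR2HSV)
def cap(n,m,p,r,z):
    b=blob(m,p,r); c=max(cv2.findContours(b,0,2)[0],key=cv2.contourArea)
    C=cv2.minEnclosingCircle(np.float32(plane("top",cv2.convexHull(c)[:,0],z)*1000)); print(n,np.round(C[0],1),round(C[1],1)); return C[0]
A={}
A["can"]=cap("can",cv2.inRange(hsv,(100,15,0),(179,255,95)),(396,229),22,.132)
A["jar"]=cap("jar",cv2.inRange(hsv,(0,150,120),(8,255,255))|cv2.inRange(hsv,(172,150,120),(180,255,255)),(361,139),16,.110)
A["shk"]=cap("shk",cv2.inRange(hsv,(0,0,185),(180,30,255)),(284,260),13,.085)
# hex: centre from least squares of side-corner midpoints
wood=cv2.inRange(hsv,(8,75,60),(28,255,255)); b=blob(wood,(360,155),34)
c=cv2.convexHull(max(cv2.findContours(b,0,2)[0],key=cv2.contourArea))
print("hex corners",np.round(plane("top",cv2.approxPolyDP(c,3,True)[:,0],.007)*1000).tolist())
b=blob(wood,(387,239),34); c=cv2.convexHull(max(cv2.findContours(b,0,2)[0],key=cv2.contourArea))[:,0]
q=plane("top",c,.007)*1000; q=q[(abs(np.hypot(*(q-[473.5,52]).T)-47)<2)]
s=np.linalg.lstsq(np.c_[2*q,np.ones(len(q))],(q**2).sum(1),rcond=None)[0]; print("round lsq",s[:2],np.sqrt(s[2]+s[:2]@s[:2]))
H=dict(can=.128,jar=.106,shk=.09)
for n,(x,y) in A.items():
    p=proj("side",[[x/1e3,y/1e3,.004],[x/1e3,y/1e3,.004+H[n]]]); print(n,p.round(1).tolist()); cv2.line(sd,*[tuple(map(int,a.round())) for a in p],(0,255,0),1)
for n,x,y,z in(("r",.4735,.052,.004),("s",.4126,.2493,.004),("h",.6425,.107,.004),("b",.5823,.3158,.008)): cv2.circle(sd,tuple(map(int,proj("side",[[x,y,z]])[0].round())),2,(255,0,255),-1)
# side masks: silhouettes mid columns
for n,m,p,r in(("can yellow",cv2.inRange(hs,(18,120,80),(35,255,255)),(352,262),26),("jar red",cv2.inRange(hs,(0,150,80),(8,255,255))|cv2.inRange(hs,(172,150,80),(180,255,255)),(405,215),17)):
    b=blob(m,p,r); print(n,cv2.boundingRect(b))
# obstacles: foot on table from top image
for n,p,z in(("tin top",(188,124),.11),("tin foot",(205,155),0),("pot near rim",(270,130),.08),("pot near rim right",(322,100),.08),("bottle foot",(160,185),0)): print(n,plane("top",[p],z)[0].round(3))
for n,x,y in(("pot",plane("top",[(270,130)],.0)[0]*0+0,0),):pass
cv2.imwrite("pics/b.png",cv2.resize(sd[150:330,180:460],None,fx=2.8,fy=2.8,interpolation=cv2.INTER_CUBIC))
E
```

```text
can [472.2  55.6] 27.9
jar [638.7 110.6] 22.5
shk [413.6 250.3] 16.0
hex corners [[672.0, 62.0], [622.0, 60.0], [592.0, 110.0], [615.0, 152.0], [666.0, 155.0], [685.0, 129.0], [682.0, 78.0]]
round lsq [473.52548085  51.99801133] 46.40038061150484
can [[350.1, 291.7], [352.7, 224.1]]
jar [[401.4, 255.0], [405.4, 204.6]]
shk [[264.5, 256.5], [263.1, 213.4]]
can yellow (335, 241, 35, 42)
jar red (394, 200, 24, 19)
tin top [0.662 0.428]
tin foot [0.638 0.422]
pot near rim [0.664 0.281]
pot near rim right [0.725 0.184]
bottle foot [0.573 0.511]
```

View pics/b.png

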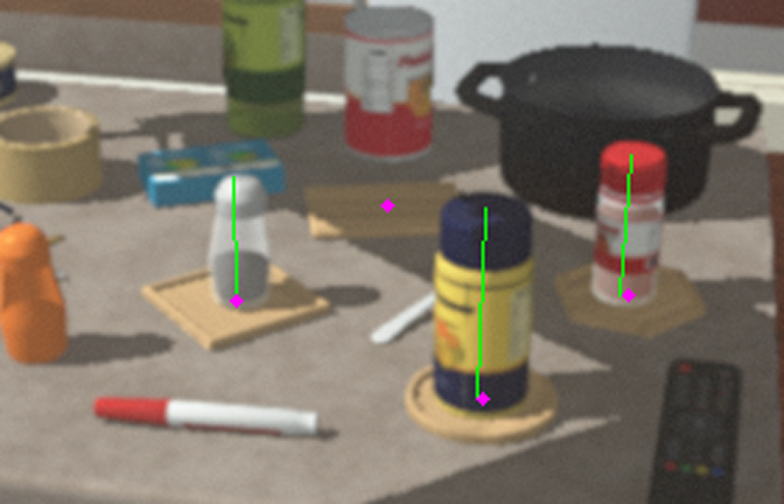

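The axes projected into the side view agree to about 2 mm, and the obstacles leave room with the jaws along x. The plan is canister to board, shaker to round, jar to square, then canister to hex. First I move above the canister and turn the jaws along x.

```bash
python3 -m jog '[[17,-47,0,0,0,-0.1],[17,-47,0,0,0,-0.1],[17,-47,0,0,0,-0.1],[17,-47,0,0,0,-0.1],[17,-47,0,0,0,-0.1],[17,-47,0,0,0,-0.1],[17,-47,0,0,0,-0.1],[17,-47,0,0,0,-0.1],[17,-47,0,0,0,-0.1],[17,-47,0,0,0,-0.1],[17,-47,0,0,0,-0.1],[17,-47,0,0,0,-0.07]]' 1 30
```

```text
t: 1.3
eef_pos: [0.4609, 0.0555, 0.2203]
ee_rot: [-3.14, -0.007, 3.103]
force: [0.9, 0.3, -1.2]
width: 0.0874
```

```bash
python3 -m jog '[[6,-1,0,0,0,0.02],[6,-1,0,0,0,0.02],[0,0,0,0,0,0],[0,0,-20,0,0,0],[0,0,-25,0,0,0],[0,0,0,0,0,0]]'; python3 - <<'E'
from h import *
for n in("top","side"): cv2.imwrite(f"pics/{n}1.png",eyes.grab_frame(n))
t=cv2.imread("pics/top1.png")[150:300,310:470]; s=cv2.imread("pics/side1.png")[130:330,260:460]
cv2.imwrite("pics/c.png",np.hstack([cv2.resize(t,(400,400)),cv2.resize(s,(400,400))]))
E
```

```text
t: 1.9
eef_pos: [0.4729, 0.0479, 0.1736]
ee_rot: [-3.14, -0.008, 3.132]
force: [1.0, 0.3, 0.6]
width: 0.0873
```

View pics/c.png

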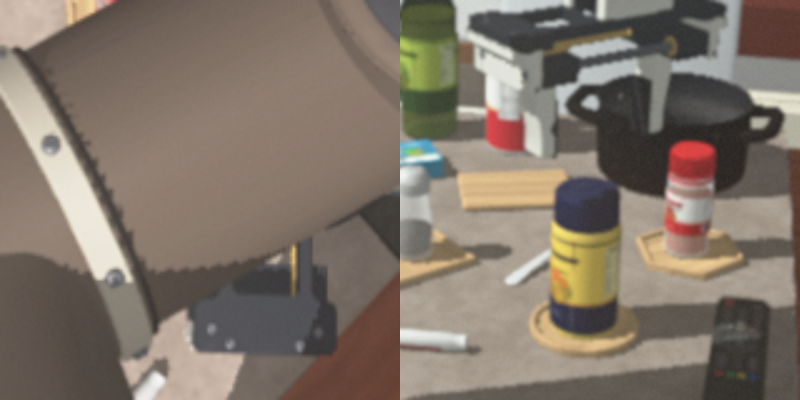

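The picture shows the open fingers straddling the space above the canister (side crop around (540,150) and (650,130)). I correct y by +7 and descend to TCP z 81 mm.

```bash
python3 -m jog '[[0,7,0,0,0,0],[0,0,0,0,0,0],[0,0,-20,0,0,0],[0,0,-20,0,0,0],[0,0,-20,0,0,0],[0,0,-20,0,0,0],[0,0,-10,0,0,0],[0,0,0,0,0,0]]'
```

```text
t: 2.8
eef_pos: [0.4798, 0.0607, 0.0923]
ee_rot: [3.136, 0.01, 3.138]
force: [-0.3, -0.4, -0.5]
width: 0.0875
```

```bash
python3 -m jog '[[-7,-6,-5,0,0,0],[0,0,-6,0,0,0],[0,0,0,0,0,0]]'; python3 -c "
from h import *; s=status.get_state(); print(s['eef_pos'],s['ee_rot'])"
```

```text
t: 3.1
eef_pos: [0.4735, 0.055, 0.0828]
ee_rot: [3.135, 0.013, 3.139]
force: [0.4, -0.4, 0.5]
width: 0.0874
[0.47354727 0.05499193 0.0827922 ] [3.13498222 0.01320349 3.13850293]
```

```bash
cat > g.py <<'E'
import sys
from h import *
from scipy.spatial.transform import Rotation as R
s=status.get_state(); t=np.array(sys.argv[1:4],float)
print("shift",np.round(t-np.array(s["eef_pos"])*1000,1),"turn",np.round((R.from_euler("xyz",[np.pi,0,np.pi])*R.from_euler("xyz",s["ee_rot"]).inv()).as_rotvec(),3),"F",np.round(s["force"],1),"w",round(s["width"],4))
E
python3 g.py 473 55 82; python3 -m jog '[[0,0,0,0,0,0],[0,0,0,0,0,0],[0,0,0,0,0,0],[0,0,0,0,0,0],[0,0,0,0,0,0],[0,0,0,0,0,0]]' 0 30;python3 g.py 473 55 82
```

```text
shift [-0.5  0.  -0.8] turn [-0.007  0.013  0.003] F [ 0.4 -0.4  0.5] w 0.0874
t: 3.7
eef_pos: [0.4745, 0.0554, 0.0842]
ee_rot: [3.134, 0.015, 3.138]
force: [-0.8, 0.2, -1.2]
width: 0.0555
shift [-1.5 -0.4 -2.2] turn [-0.008  0.015  0.003] F [-0.8  0.2 -1.2] w 0.0555
```

```bash
python3 -m jog '[[0,0,0,0.004,0.008,0],[0,0,0,0,0,0],[0,0,0,0,0,0]]';python3 g.py 473 55 82;  python3 - <<'E'
from h import *
s=eyes.grab_frame("side"); cv2.imwrite("pics/d.png",cv2.resize(s[150:330,260:460],(640,576),interpolation=cv2.INTER_CUBIC))
E
```

```text
t: 4.0
eef_pos: [0.4747, 0.0555, 0.0843]
ee_rot: [3.129, 0.007, 3.139]
force: [-1.8, 0.5, 1.2]
width: 0.0557
shift [-1.7 -0.5 -2.3] turn [-0.012  0.007  0.003] F [-1.8  0.5  1.2] w 0.0557
```

View pics/d.png

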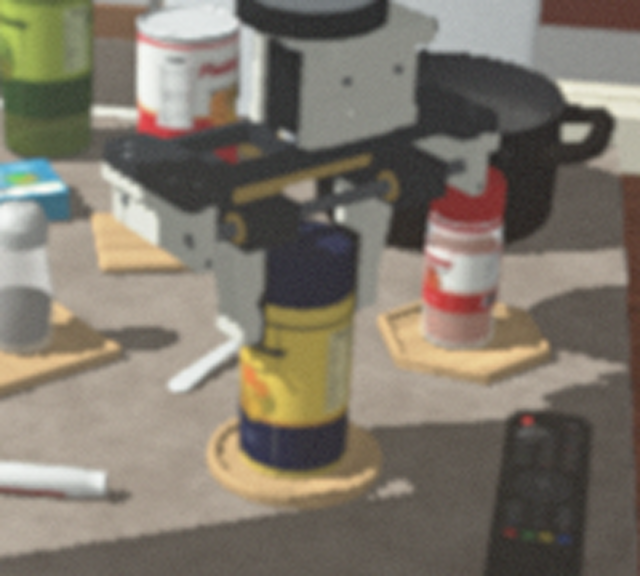

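The fingers hold the canister near the cap seam (left fingertip at (250,340), yellow top edge at (265,300)). The width of 55.6 mm is less than the 59 mm wall, so I open, go 8 mm lower and grip again.

```bash
python3 -m jog '[[0,0,0,0,0,0],[0,0,0,0,0,0],[0,0,0,0,0,0],[0,0,0,0,0,0],[-1,0,-4,-0.006,0.003,0],[-1,0,-4,-0.006,0.003,0],[0,0,-1,0,0,0],[0,0,0,0,0,0]]' 1 30;python3 g.py 473 55 76;
```

```text
t: 4.85
eef_pos: [0.4722, 0.0554, 0.0742]
ee_rot: [-3.14, 0.0, 3.139]
force: [0.0, 0.5, 0.3]
width: 0.0879
shift [ 0.8 -0.4  1.8] turn [0.001 0.    0.003] F [0.  0.5 0.3] w 0.0879
```

```bash
python3 -m jog '[[0,0,0,0,0,0],[0,0,0,0,0,0],[0,0,0,0,0,0],[0,0,0,0,0,0],[0,0,0,0,0,0],[0,0,0,0,0,0]]' 0 25;python3 g.py 473 55 76
```

```text
t: 5.45
eef_pos: [0.4725, 0.0556, 0.0743]
ee_rot: [-3.141, 0.001, 3.139]
force: [0.4, 0.3, -0.6]
width: 0.0563
shift [ 0.5 -0.6  1.7] turn [0.001 0.001 0.003] F [ 0.4  0.3 -0.6] w 0.0563
```

The width changes with grip force (55.6 mm at 30 N, 56.3 mm at 25 N), so this is pad compliance and the wall is held. Lift and carry.

```bash
python3 -m jog '[[0,0,5,0,0,0],[0,0,15,0,0,0],[0,0,20,0,0,0],[0,0,20,0,0,0],[0,0,15,0,0,0],[0,0,0,0,0,0]]';python3 g.py 582 316 150
```

```text
t: 6.05
eef_pos: [0.4695, 0.0542, 0.1514]
ee_rot: [-3.138, -0.005, 3.138]
force: [1.0, -0.4, -2.1]
width: 0.056
shift [112.5 261.8  -1.4] turn [ 0.003 -0.005  0.004] F [ 1.  -0.4 -2.1] w 0.056
```

```bash
python3 -m jog '[[8,18,0,0,0,0],[11,26,0,0,0,0],[11,26,0,0,0,0],[11,26,0,0,0,0],[11,26,0,0,0,0],[11,26,0,0,0,0],[11,26,0,0,0,0],[11,26,0,0,0,0],[11,26,0,0,0,0],[8,18,0,0,0,0],[6,12,0,0,0,0],[0,0,0,0,0,0]]';python3 g.py 582 316 150
```

```text
t: 7.25
eef_pos: [0.5773, 0.323, 0.1361]
ee_rot: [-3.13, -0.02, 3.134]
force: [-0.0, -0.8, -2.6]
width: 0.0561
shift [ 4.7 -7.  13.9] turn [ 0.012 -0.02   0.007] F [-0.  -0.8 -2.6] w 0.0561
```

```bash
python3 -m jog '[[5,-7,0,0.01,-0.018,0.007],[0,0,0,0,0,0],[0,0,-12,0,0,0],[0,0,-12,0,0,0],[0,0,-12,0,0,0],[0,0,-8,0,0,0],[0,0,0,0,0,0]]';python3 g.py 582 316 78.3
```

```text
t: 7.95
eef_pos: [0.5804, 0.3116, 0.0863]
ee_rot: [-3.138, -0.004, 3.139]
force: [1.1, 0.5, -3.8]
width: 0.056
shift [ 1.6  4.4 -8. ] turn [ 0.003 -0.004  0.002] F [ 1.1  0.5 -3.8] w 0.056
```

```bash
python3 -m jog '[[2,5,-3,0.003,-0.004,0.002],[0,0,-3,0,0,0],[0,0,-2,0,0,0],[0,0,0,0,0,0]]';python3 g.py 582 316 78.3
```

```text
t: 8.35
eef_pos: [0.5834, 0.3177, 0.0784]
ee_rot: [3.141, 0.001, -3.141]
force: [0.3, -0.2, -2.1]
width: 0.0561
shift [-1.4 -1.7 -0.1] turn [-0.     0.001 -0.001] F [ 0.3 -0.2 -2.1] w 0.0561
```

```bash
python3 -m jog '[[0,0,-1,0,0,0],[0,0,0,0,0,0]]';python3 g.py 582 316 78.3; python3 -m jog '[[0,0,-1,0,0,0],[0,0,0,0,0,0]]';python3 g.py 582 316 78.3
```

```text
t: 8.55
eef_pos: [0.5837, 0.318, 0.0786]
ee_rot: [3.14, 0.002, -3.14]
force: [-0.7, 0.1, -1.6]
width: 0.0559
shift [-1.7 -2.  -0.3] turn [-0.001  0.002 -0.001] F [-0.7  0.1 -1.6] w 0.0559
t: 8.75
eef_pos: [0.5839, 0.3184, 0.0785]
ee_rot: [3.139, 0.003, -3.14]
force: [-0.8, -0.0, -2.3]
width: 0.0559
shift [-1.9 -2.4 -0.2] turn [-0.002  0.003 -0.001] F [-0.8 -0.  -2.3] w 0.0559
```

```bash
python3 -m jog '[[-2,-2,-3,0,0,0],[0,0,0,0,0,0]]';python3 g.py 582 316 78.3
```

```text
t: 8.95
eef_pos: [0.5847, 0.3184, 0.0787]
ee_rot: [3.135, 0.01, -3.139]
force: [-1.1, -0.7, -2.6]
width: 0.0561
shift [-2.7 -2.4 -0.4] turn [-0.006  0.01  -0.003] F [-1.1 -0.7 -2.6] w 0.0561
```

The TCP no longer moves down or sideways, so the canister's foot is on the board. Release and rise.

```bash
python3 -m jog '[[0,0,0,0.004,-0.006,0],[0,0,0,0,0,0],[0,0,0,0,0,0],[0,0,0,0,0,0]]' 1;python3 g.py 582 316 150;python3 -m jog '[[-1,-1,8,-0.003,0.005,0],[0,0,15,0,0,0],[0,0,25,0,0,0],[0,0,30,0,0,0],[0,0,0,0,0,0]]';python3 g.py 412.6 249 150
```

```text
t: 9.35
eef_pos: [0.5849, 0.3182, 0.0783]
ee_rot: [3.131, 0.017, -3.139]
force: [-0.1, 0.5, 0.0]
width: 0.0825
shift [-2.9 -2.2 71.7] turn [-0.011  0.017 -0.003] F [-0.1  0.5  0. ] w 0.0825
t: 9.85
eef_pos: [0.5832, 0.3162, 0.1596]
ee_rot: [3.137, 0.009, -3.139]
force: [-0.1, 0.7, -0.3]
width: 0.0874
shift [-170.6  -67.2   -9.6] turn [-0.004  0.009 -0.003] F [-0.1  0.7 -0.3] w 0.0874
```

```bash
python3 -m jog '[[-10,-4,15,0,0,0],[-25,-10,3,0,0,0],[-30,-12,0,0,0,0],[-30,-12,0,0,0,0],[-30,-12,0,0,0,0],[-25,-10,0,0,0,0],[-15,-6,0,0,0,0],[0,0,0,0,0,0]]';python3 g.py 413 250 120; python3 - <<'E'
from h import *
for n in("top","side"): cv2.imwrite(f"pics/{n}2.png",eyes.grab_frame(n))
t=cv2.imread("pics/top2.png")[100:300,210:430]; s=cv2.imread("pics/side2.png")[130:330,200:460]
cv2.imwrite("pics/e.png",np.hstack([cv2.resize(t,(390,390)),cv2.resize(s,(410,390))]))
E
```

```text
t: 10.65
eef_pos: [0.4128, 0.2467, 0.1801]
ee_rot: [3.136, 0.009, -3.14]
force: [0.0, -0.2, 0.4]
width: 0.0876
shift [  0.2   3.3 -60.1] turn [-0.006  0.009 -0.002] F [ 0.  -0.2  0.4] w 0.0876
```

View pics/e.png

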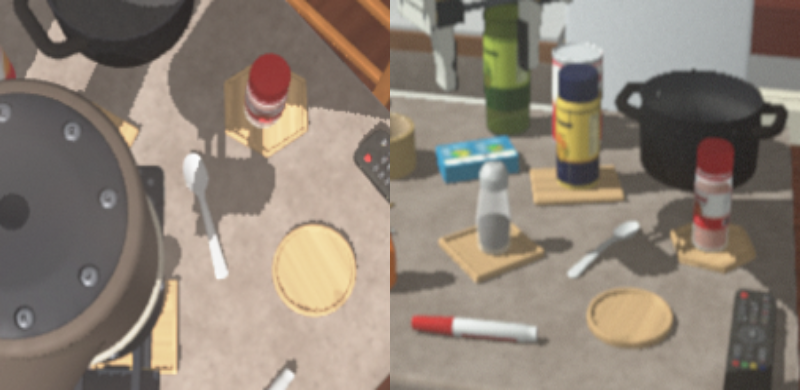

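The canister stands upright on the board (side crop (577,125)), and the round coaster is clear (top crop (315,268)). I re-measure the round and hex coasters while descending on the shaker.

```bash
python3 - <<'E'
from h import *
im=cv2.imread("pics/top2.png"); hsv=cv2.cvtColor(im,cv2.COLOR_BGR2HSV)
wood=cv2.inRange(hsv,(8,75,60),(28,255,255))
for n,p,r in(("round",(387,239),34),("hex",(360,155),34)):
    c=cv2.convexHull(max(cv2.findContours(blob(wood,p,r),0,2)[0],key=cv2.contourArea)); q=plane("top",c[:,0],.007)*1000
    print(n,cv2.minEnclosingCircle(np.float32(q)),cv2.minAreaRect(np.float32(q)), np.round(plane("top",cv2.approxPolyDP(c,3,True)[:,0],.007)*1000).tolist() if n=="hex" else "")
E
python3 -m jog '[[0,3,0,-0.006,0.009,0],[0,0,-20,0,0,0],[0,0,-25,0,0,0],[0,0,-25,0,0,0],[0,0,-20,0,0,0],[0,0,-20,0,0,0],[0,0,0,0,0,0]]';python3 g.py 413 250 37
```

```text
round ((473.5849914550781, 51.241668701171875), 47.333274841308594) ((473.91766357421875, 52.117862701416016), (91.28440856933594, 92.92805480957031), 1.1832472085952759) 
hex ((643.1305541992188, 107.5380630493164), 53.66181182861328) ((639.0569458007812, 106.69413757324219), (99.08216857910156, 93.83064270019531), 3.393188714981079) [[674.0, 64.0], [620.0, 60.0], [590.0, 108.0], [613.0, 152.0], [672.0, 149.0], [688.0, 125.0]]
t: 11.45
eef_pos: [0.4209, 0.2556, 0.0661]
ee_rot: [-3.14, 0.001, 3.141]
force: [-0.0, -0.3, 0.7]
width: 0.0877
shift [ -7.9  -5.6 -29.1] turn [0.001 0.001 0.   ] F [-0.  -0.3  0.7] w 0.0877
```

```bash
python3 -m jog '[[-8,-6,0,0,0,0],[-1,-1,-12,0,0,0],[-1,-1,-12,0,0,0],[0,0,-4,0,0,0],[0,0,0,0,0,0]]';python3 g.py 413 250 37
```

```text
t: 11.95
eef_pos: [0.4125, 0.2489, 0.0406]
ee_rot: [3.142, 0.002, 3.141]
force: [-0.2, -0.0, 0.3]
width: 0.0879
shift [ 0.5  1.1 -3.6] turn [-0.     0.002  0.001] F [-0.2 -0.   0.3] w 0.0879
```

```bash
python3 -m jog '[[0,1,-4,0,0,0],[0,0,0,0,0,0]]'; python3 -m jog '[[0,0,0,0,0,0],[0,0,0,0,0,0],[0,0,0,0,0,0],[0,0,0,0,0,0],[0,0,0,0,0,0],[0,0,0,0,0,0],[0,0,0,0,0,0],[0,0,0,0,0,0]]' 0 20;python3 g.py 413 250 37
```

```text
t: 12.15
eef_pos: [0.4131, 0.2508, 0.0379]
ee_rot: [3.14, 0.004, 3.141]
force: [0.4, -0.0, 0.2]
width: 0.0876
t: 12.95
eef_pos: [0.4137, 0.2515, 0.0391]
ee_rot: [3.138, 0.005, 3.141]
force: [0.8, 1.0, 0.4]
width: 0.0399
shift [-0.7 -1.5 -2.1] turn [-0.003  0.005  0.   ] F [0.8 1.  0.4] w 0.0399
```

```bash
python3 -m jog '[[0,0,0,0,0,0],[0,0,0,0,0,0],[0,0,0,0,0,0],[0,0,0,0,0,0],[0,0,0,0,0,0],[0,-1,-5,-0.003,0.005,0],[0,0,-2,0,0,0],[0,0,0,0,0,0]]' 1; python3 -m jog '[[0,0,0,0,0,0],[0,0,0,0,0,0],[0,0,0,0,0,0],[0,0,0,0,0,0],[0,0,0,0,0,0],[0,0,0,0,0,0],[0,0,0,0,0,0],[0,0,0,0,0,0]]' 0 20;python3 g.py 413 250 37
```

```text
t: 13.75
eef_pos: [0.4136, 0.2503, 0.0313]
ee_rot: [-3.142, -0.0, 3.141]
force: [0.6, -0.1, 0.3]
width: 0.0875
t: 14.55
eef_pos: [0.4137, 0.2504, 0.0314]
ee_rot: [-3.142, -0.0, 3.141]
force: [0.3, -0.6, 0.1]
width: 0.0414
shift [-0.7 -0.4  5.6] turn [ 0. -0.  0.] F [ 0.3 -0.6  0.1] w 0.0414
```

Grip 41.4 mm, consistent with 44 mm less the pad give. Lift and carry to the round coaster.

```bash
python3 -m jog '[[0,0,5,0,0,0],[0,0,15,0,0,0],[0,0,20,0,0,0],[0,0,20,0,0,0],[0,0,0,0,0,0]]';python3 g.py 473.7 51.8 95; python3 -m jog '[[4,-14,2,0,0,0],[6,-20,2,0,0,0],[7,-24,1,0,0,0],[7,-24,1,0,0,0],[7,-24,1,0,0,0],[7,-24,1,0,0,0],[7,-24,1,0,0,0],[6,-20,1,0,0,0],[5,-14,0,0,0,0],[3,-8,0,0,0,0],[0,0,0,0,0,0]]';python3 g.py 473.7 51.8 31.4
```

```text
t: 15.05
eef_pos: [0.4127, 0.2492, 0.0935]
ee_rot: [-3.139, -0.002, 3.141]
force: [1.0, 0.2, -1.4]
width: 0.0414
shift [  61.  -197.4    1.5] turn [ 0.003 -0.002  0.   ] F [ 1.   0.2 -1.4] w 0.0414
t: 16.15
eef_pos: [0.468, 0.0379, 0.099]
ee_rot: [-3.135, -0.012, 3.14]
force: [-0.5, -0.2, -0.9]
width: 0.0418
shift [  5.7  13.9 -67.6] turn [ 0.007 -0.012  0.001] F [-0.5 -0.2 -0.9] w 0.0418
```

```bash
python3 -m jog '[[6,14,0,0.007,-0.012,0],[0,0,0,0,0,0],[0,0,-12,0,0,0],[0,0,-14,0,0,0],[0,0,-14,0,0,0],[0,0,-10,0,0,0],[0,0,0,0,0,0]]';python3 g.py 473.7 51.8 31.4
```

```text
t: 16.85
eef_pos: [0.4741, 0.0572, 0.0472]
ee_rot: [3.14, 0.003, -3.138]
force: [0.4, -1.1, -1.4]
width: 0.0413
shift [ -0.4  -5.4 -15.8] turn [-0.002  0.003 -0.004] F [ 0.4 -1.1 -1.4] w 0.0413
```

```bash
python3 -m jog '[[0,-6,-4,-0.002,0.003,-0.004],[0,-1,-5,0,0,0],[0,0,-4,0,0,0],[0,0,0,0,0,0]]';python3 g.py 473.7 51.8 31.4
```

```text
t: 17.25
eef_pos: [0.4749, 0.0505, 0.0343]
ee_rot: [3.141, 0.001, -3.141]
force: [-1.1, -0.2, -1.1]
width: 0.0416
shift [-1.2  1.3 -2.9] turn [-0.     0.001 -0.   ] F [-1.1 -0.2 -1.1] w 0.0416
```

```bash
python3 -m jog '[[-2,2,-2,0,0,0],[0,0,-2,0,0,0],[0,0,0,0,0,0]]';python3 g.py 473.7 51.8 31.4
```

```text
t: 17.55
eef_pos: [0.4732, 0.053, 0.0311]
ee_rot: [3.141, 0.002, -3.141]
force: [-0.3, -0.5, -1.1]
width: 0.0419
shift [ 0.5 -1.2  0.3] turn [-0.001  0.002 -0.   ] F [-0.3 -0.5 -1.1] w 0.0419
```

```bash
python3 -m jog '[[0,-1,-2,0,0,0],[0,0,0,0,0,0]]';python3 g.py 473.7 51.8 31.4
```

```text
t: 17.75
eef_pos: [0.4742, 0.053, 0.0309]
ee_rot: [3.139, 0.005, -3.14]
force: [-0.1, 0.6, -1.2]
width: 0.0419
shift [-0.5 -1.2  0.5] turn [-0.002  0.005 -0.002] F [-0.1  0.6 -1.2] w 0.0419
```

Contact: a 2 mm command gave 0.2 mm. Release, rise and go above the jar.

```bash
python3 -m jog '[[0,0,0,-0.002,0.005,0],[0,0,0,0,0,0],[0,0,0,0,0,0],[0,0,0,0,0,0],[0,0,0,0,0,0],[0,0,10,0,0,0],[0,0,20,0,0,0],[0,0,30,0,0,0],[0,0,35,0,0,0],[0,0,35,0,0,0],[0,0,0,0,0,0]]' 1;python3 g.py 639 109.5 160
```

```text
t: 18.85
eef_pos: [0.4732, 0.0518, 0.1682]
ee_rot: [-3.14, -0.002, -3.14]
force: [0.2, 0.4, -0.4]
width: 0.0874
shift [165.8  57.7  -8.2] turn [ 0.002 -0.002 -0.002] F [ 0.2  0.4 -0.4] w 0.0874
```

```bash
python3 -m jog '[[12,4,2,0,0,0],[25,9,2,0,0,0],[30,10,1,0,0,0],[30,10,1,0,0,0],[30,10,1,0,0,0],[25,9,0,0,0,0],[10,4,0,0,0,0],[0,0,0,0,0,0]]';python3 g.py 639 109.5 51; python3 - <<'E'
from h import *
for n in("top","side"): cv2.imwrite(f"pics/{n}3.png",eyes.grab_frame(n))
t=cv2.imread("pics/top3.png")[100:300,210:430]; s=cv2.imread("pics/side3.png")[130:330,200:460]
cv2.imwrite("pics/f.png",np.hstack([cv2.resize(t,(390,390)),cv2.resize(s,(410,390))]))
E
```

```text
t: 19.65
eef_pos: [0.6392, 0.1089, 0.1795]
ee_rot: [3.14, 0.002, -3.14]
force: [-0.5, -0.3, -0.6]
width: 0.0875
shift [  -0.2    0.6 -128.5] turn [-0.002  0.002 -0.001] F [-0.5 -0.3 -0.6] w 0.0875
```

View pics/f.png

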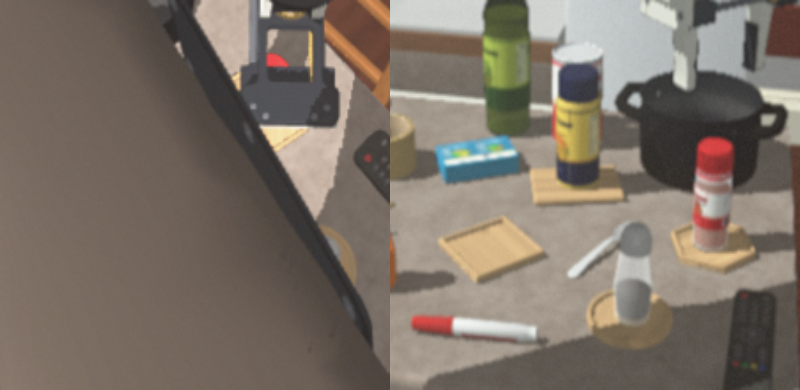

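The shaker stands upright on the round coaster (side crop (632,270)), and the gripper is over the jar (side crop (713,195)). Descend.

```bash
python3 -m jog '[[-1,-1,-15,0,0,0],[-2,-2,-22,0,0,0],[-2,-2,-22,0,0,0],[0,0,0,0,0,0]]';python3 g.py 639 109.5 51
```

```text
t: 20.15
eef_pos: [0.6286, 0.102, 0.122]
ee_rot: [3.138, 0.004, -3.14]
force: [-0.6, -0.5, -0.3]
width: 0.0876
shift [ 10.4   7.5 -71. ] turn [-0.003  0.004 -0.001] F [-0.6 -0.5 -0.3] w 0.0876
```

```bash
python3 -m jog '[[10,8,0,-0.003,0.004,0],[0,0,0,0,0,0],[0,0,-15,0,0,0],[0,0,-15,0,0,0],[0,0,0,0,0,0]]';python3 g.py 639 109.5 51
```

```text
t: 20.65
eef_pos: [0.6404, 0.1114, 0.0961]
ee_rot: [3.139, 0.006, -3.139]
force: [-0.7, -0.2, -0.6]
width: 0.0874
shift [ -1.4  -1.9 -45.1] turn [-0.003  0.006 -0.002] F [-0.7 -0.2 -0.6] w 0.0874
```

```bash
python3 -m jog '[[-2,-2,-12,-0.003,0.006,-0.002],[0,0,-14,0,0,0],[0,0,-13,0,0,0],[0,0,-4,0,0,0],[0,0,0,0,0,0]]';python3 g.py 639 109.5 49
```

```text
t: 21.15
eef_pos: [0.6382, 0.1091, 0.0499]
ee_rot: [-3.141, -0.0, -3.142]
force: [0.2, 0.8, 0.1]
width: 0.0871
shift [ 0.8  0.4 -0.9] turn [ 0.001 -0.    -0.   ] F [0.2 0.8 0.1] w 0.0871
```

```bash
python3 -m jog '[[0,0,0,0,0,0],[0,0,0,0,0,0],[0,0,0,0,0,0],[0,0,0,0,0,0],[0,0,0,0,0,0],[0,0,0,0,0,0],[0,0,0,0,0,0],[0,0,0,0,0,0]]' 0 20;python3 g.py 639 109.5 49
```

```text
t: 21.95
eef_pos: [0.6395, 0.1096, 0.0518]
ee_rot: [3.141, 0.003, -3.141]
force: [0.3, 0.1, -0.5]
width: 0.0413
shift [-0.5 -0.1 -2.8] turn [-0.     0.003 -0.   ] F [ 0.3  0.1 -0.5] w 0.0413
```

```bash
python3 -m jog '[[0,0,5,0,0,0],[0,0,15,0,0,0],[0,0,20,0,0,0],[0,0,15,0,0,0],[0,0,0,0,0,0]]';python3 g.py 412.6 249.3 110; python3 -m jog '[[-14,9,2,0,0,0],[-22,14,2,0,0,0],[-24,15,1,0,0,0],[-24,15,1,0,0,0],[-24,15,1,0,0,0],[-24,15,1,0,0,0],[-24,15,1,0,0,0],[-24,15,1,0,0,0],[-22,14,0,0,0,0],[-14,9,0,0,0,0],[-8,4,0,0,0,0],[0,0,0,0,0,0]]';python3 g.py 412.6 249.3 51.8
```

```text
t: 22.45
eef_pos: [0.6381, 0.109, 0.1082]
ee_rot: [-3.141, -0.001, -3.142]
force: [0.3, -0.0, -0.6]
width: 0.0423
shift [-225.5  140.3    1.8] turn [ 0.001 -0.001 -0.   ] F [ 0.3 -0.  -0.6] w 0.0423
t: 23.65
eef_pos: [0.3953, 0.2504, 0.1104]
ee_rot: [-3.136, -0.01, 3.14]
force: [0.9, 0.4, -0.7]
width: 0.0417
shift [ 17.3  -1.1 -58.6] turn [ 0.006 -0.01   0.002] F [ 0.9  0.4 -0.7] w 0.0417
```

```bash
python3 -m jog '[[17,-1,0,0.006,-0.01,0],[0,0,0,0,0,0],[0,0,-12,0,0,0],[0,0,-14,0,0,0],[0,0,-12,0,0,0],[0,0,0,0,0,0]]';python3 g.py 412.6 249.3 51.8
```

```text
t: 24.25
eef_pos: [0.4167, 0.2472, 0.0705]
ee_rot: [3.141, 0.001, 3.135]
force: [-0.4, -0.0, -0.8]
width: 0.0416
shift [ -4.1   2.1 -18.7] turn [-0.     0.001  0.006] F [-0.4 -0.  -0.8] w 0.0416
```

```bash
python3 -m jog '[[-4,2,-4,0,0,0.005],[0,0,-5,0,0,0],[0,0,-5,0,0,0],[0,0,0,0,0,0]]';python3 g.py 412.6 249.3 51.8
```

```text
t: 24.65
eef_pos: [0.4138, 0.249, 0.0562]
ee_rot: [3.141, 0.002, 3.139]
force: [0.9, -0.1, -1.4]
width: 0.0414
shift [-1.2  0.3 -4.4] turn [-0.001  0.002  0.003] F [ 0.9 -0.1 -1.4] w 0.0414
```

```bash
python3 -m jog '[[-2,0,-3,0,0,0],[0,0,-2,0,0,0],[0,0,0,0,0,0]]';python3 g.py 412.6 249.3 51.8;python3 -m jog '[[0,0,-2,0,0,0],[0,0,0,0,0,0]]';python3 g.py 412.6 249.3 51.8
```

```text
t: 24.95
eef_pos: [0.412, 0.2495, 0.0515]
ee_rot: [3.14, 0.003, 3.139]
force: [-0.2, -0.1, -1.2]
width: 0.0419
shift [ 0.6 -0.2  0.3] turn [-0.002  0.003  0.002] F [-0.2 -0.1 -1.2] w 0.0419
t: 25.15
eef_pos: [0.4132, 0.2501, 0.0511]
ee_rot: [3.139, 0.005, 3.141]
force: [0.0, -0.9, -1.1]
width: 0.0417
shift [-0.6 -0.8  0.7] turn [-0.003  0.005  0.001] F [ 0.  -0.9 -1.1] w 0.0417
```

```bash
python3 -m jog '[[0,0,0,-0.002,0.005,0],[0,0,0,0,0,0],[0,0,0,0,0,0],[0,0,0,0,0,0],[0,0,0,0,0,0],[0,0,10,0,0,0],[0,0,20,0,0,0],[0,0,30,0,0,0],[0,0,35,0,0,0],[0,0,30,0,0,0],[0,0,0,0,0,0]]' 1;python3 g.py 584 318 175; python3 - <<'E'
from h import *
im=cv2.imread("pics/side3.png"); hs=cv2.cvtColor(im,cv2.COLOR_BGR2HSV)
b=blob(cv2.inRange(hs,(18,120,80),(35,255,255)),(319,194),20); x,y,w,h=cv2.boundingRect(b); print(x,y,w,h)
for p in((.584,.318),(.582,.316)): print(proj("side",[[*p,.02],[*p,.07],[*p,.11]]).round(1).tolist())
for r in range(y+4,y+h-4,6):
    c=np.flatnonzero(b[r]); print(r,(c[0]+c[-1])/2)
E
```

```text
t: 26.25
eef_pos: [0.4125, 0.249, 0.1835]
ee_rot: [-3.14, -0.001, 3.141]
force: [-0.5, 0.4, -0.6]
width: 0.0878
shift [171.5  69.   -8.5] turn [ 0.001 -0.001  0.   ] F [-0.5  0.4 -0.6] w 0.0878
305 181 24 32
[[318.1, 217.4], [318.4, 195.7], [318.6, 177.7]]
[[317.9, 218.0], [318.1, 196.2], [318.3, 178.2]]
185 315.5
191 315.0
197 315.0
203 317.5
```

```bash
python3 -m jog '[[12,5,2,0,0,0],[25,10,2,0,0,0],[30,12,0,0,0,0],[30,12,0,0,0,0],[30,12,0,0,0,0],[26,11,0,0,0,0],[14,6,0,0,0,0],[0,0,0,0,0,0]]';python3 g.py 584 319 79; python3 - <<'E'
from h import *
for n in("top","side"): cv2.imwrite(f"pics/{n}4.png",eyes.grab_frame(n))
t=cv2.imread("pics/top4.png")[100:300,210:430]; s=cv2.imread("pics/side4.png")[130:330,200:460]
cv2.imwrite("pics/g.png",np.hstack([cv2.resize(t,(390,390)),cv2.resize(s,(410,390))]))
im=cv2.imread("pics/top4.png"); hsv=cv2.cvtColor(im,cv2.COLOR_BGR2HSV)
b=blob(cv2.inRange(hsv,(8,75,60),(28,255,255)),(360,155),34); c=cv2.convexHull(max(cv2.findContours(b,0,2)[0],key=cv2.contourArea)); q=plane("top",c[:,0],.007)*1000
print(cv2.minEnclosingCircle(np.float32(q)),cv2.minAreaRect(np.float32(q)),q.mean(0),np.round(plane("top",cv2.approxPolyDP(c,3,True)[:,0],.007)*1000).tolist())
M=cv2.moments(q.astype(np.float32)[:,None]); print(M["m10"]/M["m00"],M["m01"]/M["m00"])
E
```

```text
t: 27.05
eef_pos: [0.5848, 0.3183, 0.1918]
ee_rot: [3.138, 0.002, -3.141]
force: [-1.1, 0.2, 0.1]
width: 0.0877
shift [  -0.8    0.7 -112.8] turn [-0.004  0.002 -0.001] F [-1.1  0.2  0.1] w 0.0877
((634.1970825195312, 122.66716003417969), 42.816463470458984) ((628.8564453125, 135.33148193359375), (85.48523712158203, 32.511138916015625), 22.865827560424805) [634.70595304 136.19965859] [[596.0, 104.0], [618.0, 148.0], [668.0, 149.0], [675.0, 137.0]]
633.2626527123765 132.72442163855752
```

View pics/g.png

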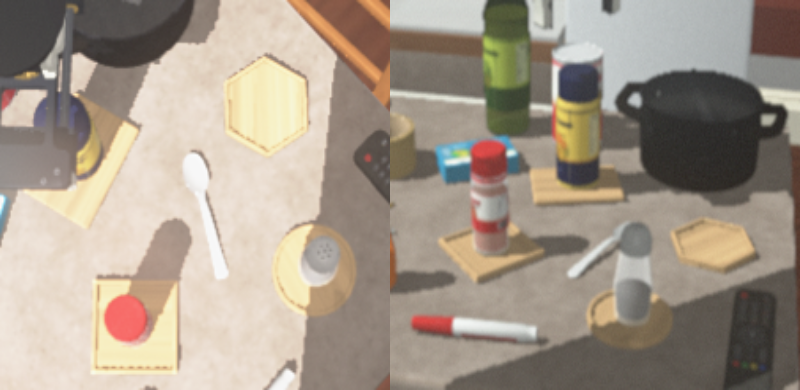

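The jar stands on the square coaster (top crop (126,319)), the shaker on the round one (320,258), and the hex is empty (267,105). Measuring all of these, the canister included, from this view.

```bash
cat > m.py <<'E'
import sys
from h import *
im=cv2.imread(sys.argv[1]); hsv=cv2.cvtColor(im,cv2.COLOR_BGR2HSV)
def circ(n,m,p,r,z):
    c=max(cv2.findContours(blob(m,p,r),0,2)[0],key=cv2.contourArea); q=plane("top",cv2.convexHull(c)[:,0],z)*1000
    C=cv2.minEnclosingCircle(np.float32(q)); R=cv2.minAreaRect(np.float32(q)); M=cv2.moments(np.float32(q)[:,None]); print(n,"circ",np.round(C[0],1),round(C[1],1),"rect",np.round(R[0],1),np.round(R[1],1),"cen",round(M["m10"]/M["m00"],1),round(M["m01"]/M["m00"],1))
red=cv2.inRange(hsv,(0,150,120),(8,255,255))|cv2.inRange(hsv,(172,150,120),(180,255,255))
wood=cv2.inRange(hsv,(10,50,60),(30,255,255))
circ("hex",wood,(360,155),35,.007); circ("round",wood,(387,239),35,.007); circ("square",wood,(286,267),38,.007)
circ("jar",red,(281,264),18,.110); circ("shk",cv2.inRange(hsv,(0,0,0),(180,40,255)),(390,228),13,.085)
E
python3 m.py pics/top4.png
```

```text
hex circ [644.5 106.7] 55.1 rect [644.1 106.4] [109.2  96.8] cen 644.0 106.7
round circ [474.   51.6] 48.5 rect [473.5  51.8] [94.4 94.6] cen 473.8 51.4
square circ [419.4 247.8] 68.2 rect [425.5 248.5] [119.5  97.8] cen 421.4 246.6
jar circ [408.2 240.5] 15.1 rect [405.8 236.2] [ 9.8 30.2] cen 405.8 237.4
shk circ [477.1  57.3] 21.2 rect [475.5  54.1] [34.5 39.6] cen 475.8 55.4
```

```bash
sed -i 's/(0,150,120)/(0,100,110)/;s/(172,150,120)/(170,100,110)/' m.py; python3 m.py pics/top4.png | grep jar; python3 -c "
from h import *
print(plane('top',[(245,167)],.136), proj('top',[[.584,.319,.136]]))
t=cv2.imread('pics/top4.png')[120:210,210:300]; cv2.imwrite('pics/h.png',cv2.resize(t,(540,540),interpolation=cv2.INTER_CUBIC))"
python3 -m jog '[[-1,1,-15,-0.004,0.002,0],[0,0,-15,0,0,0],[0,0,0,0,0,0]]';python3 g.py 584 319 79
```

```text
jar circ [412.5 248.5] 21.4 rect [412.4 248.5] [42.  39.1] cen 412.7 248.8
[[0.5751365  0.31422938]] [[242.51156489 162.00809404]]
t: 27.45
eef_pos: [0.5793, 0.3179, 0.1613]
ee_rot: [3.141, -0.001, -3.14]
force: [-0.9, -0.2, 0.2]
width: 0.0877
shift [  4.7   1.1 -82.3] turn [-0.    -0.001 -0.001] F [-0.9 -0.2  0.2] w 0.0877
```

View pics/h.png

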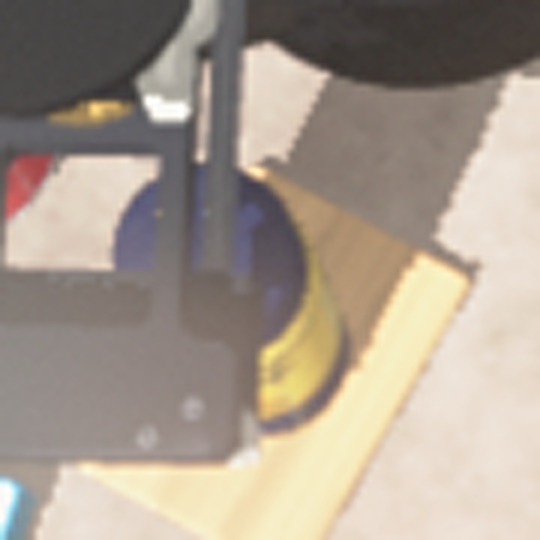

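The canister cap spans crop x 115 to 305 with its top at 165, so its centre is at about pixel (245,163.3), which gives about (582,315). The side view suggested y about 320, so I use (583,317).

```bash
python3 -m jog '[[4,-1,0,0,0,0],[0,0,0,0,0,0],[0,0,-15,0,0,0],[0,0,-20,0,0,0],[0,0,-20,0,0,0],[0,0,0,0,0,0]]';python3 g.py 583 317 78.5
```

```text
t: 28.05
eef_pos: [0.5829, 0.3171, 0.1062]
ee_rot: [3.138, 0.002, -3.139]
force: [-0.4, -0.2, -0.9]
width: 0.0874
shift [  0.1  -0.1 -27.7] turn [-0.003  0.002 -0.002] F [-0.4 -0.2 -0.9] w 0.0874
```

```bash
python3 -m jog '[[0,0,-12,-0.003,0.002,-0.002],[0,0,-12,0,0,0],[0,0,-5,0,0,0],[0,0,0,0,0,0]]';python3 g.py 583 317 78.5
```

```text
t: 28.45
eef_pos: [0.5836, 0.3175, 0.0762]
ee_rot: [3.141, 0.002, -3.141]
force: [0.0, 0.1, 0.2]
width: 0.0877
shift [-0.6 -0.5  2.3] turn [-0.001  0.002 -0.   ] F [0.  0.1 0.2] w 0.0877
```

```bash
python3 -m jog '[[0,0,0,0,0,0],[0,0,0,0,0,0],[0,0,0,0,0,0],[0,0,0,0,0,0],[0,0,0,0,0,0],[0,0,0,0,0,0],[0,0,0,0,0,0]]' 0 25;python3 g.py 583 317 78.5;python3 -m jog '[[0,0,5,0,0,0],[0,0,15,0,0,0],[0,0,20,0,0,0],[0,0,15,0,0,0],[0,0,0,0,0,0]]';python3 g.py 644 107 130; python3 - <<'E'
from h import *
for n in("top","side"): cv2.imwrite(f"pics/{n}5.png",eyes.grab_frame(n))
im=cv2.imread("pics/side5.png"); hs=cv2.cvtColor(im,cv2.COLOR_BGR2HSV)
s=status.get_state(); x,y,z=s["eef_pos"]
b=blob(cv2.inRange(hs,(15,90,80),(38,255,255)),(319,175),28); X=cv2.boundingRect(b); print(X, X[0]+X[2]/2)
print(proj("side",[[x,y,z-.03]]))
E
```

```text
t: 29.15
eef_pos: [0.5845, 0.3182, 0.078]
ee_rot: [3.139, 0.004, -3.141]
force: [0.3, 0.1, -0.8]
width: 0.0562
shift [-1.5 -1.2  0.5] turn [-0.003  0.004 -0.   ] F [ 0.3  0.1 -0.8] w 0.0562
t: 29.65
eef_pos: [0.5828, 0.317, 0.1337]
ee_rot: [-3.141, -0.0, 3.141]
force: [0.0, -0.0, -2.7]
width: 0.0563
shift [  61.2 -210.    -3.7] turn [ 0. -0.  0.] F [ 0.  -0.  -2.7] w 0.0563
(304, 155, 30, 35) 319.0
[[318.07476531 182.13471476]]
```

```bash
python3 -m jog '[[3,-12,8,0,0,0],[5,-20,5,0,0,0],[6,-23,1,0,0,0],[6,-23,1,0,0,0],[6,-23,1,0,0,0],[6,-23,1,0,0,0],[6,-23,1,0,0,0],[6,-21,1,0,0,0],[5,-15,0,0,0,0],[3,-8,0,0,0,0],[0,0,0,0,0,0]]';python3 g.py 644 107 74
```

```text
t: 30.85
eef_pos: [0.6322, 0.1041, 0.1459]
ee_rot: [-3.134, -0.013, 3.137]
force: [0.6, -0.0, -3.1]
width: 0.0564
shift [ 11.8   2.9 -71.9] turn [ 0.008 -0.013  0.005] F [ 0.6 -0.  -3.1] w 0.0564
```

```bash
python3 -m jog '[[12,3,0,0.008,-0.013,0.004],[0,0,0,0,0,0],[0,0,-12,0,0,0],[0,0,-15,0,0,0],[0,0,-15,0,0,0],[0,0,-10,0,0,0],[0,0,0,0,0,0]]';python3 g.py 644 107 74
```

```text
t: 31.55
eef_pos: [0.6441, 0.1116, 0.0889]
ee_rot: [3.14, 0.001, -3.138]
force: [-0.3, 0.3, -2.1]
width: 0.0562
shift [ -0.1  -4.6 -14.9] turn [-0.001  0.001 -0.004] F [-0.3  0.3 -2.1] w 0.0562
```

```bash
python3 -m jog '[[0,-5,-4,-0.001,0.001,-0.004],[0,0,-4,0,0,0],[0,0,-4,0,0,0],[0,0,0,0,0,0]]';python3 g.py 644 107 74
```

```text
t: 31.95
eef_pos: [0.6446, 0.1069, 0.0766]
ee_rot: [3.141, 0.001, -3.141]
force: [-0.0, 0.2, -1.5]
width: 0.0558
shift [-0.6  0.1 -2.6] turn [-0.001  0.001 -0.001] F [-0.   0.2 -1.5] w 0.0558
```

```bash
python3 -m jog '[[-1,0,-3,0,0,0],[0,0,0,0,0,0]]';python3 g.py 644 107 74;python3 -m jog '[[0,0,-3,0,0,0],[0,0,0,0,0,0]]';python3 g.py 644 107 74
```

```text
t: 32.15
eef_pos: [0.6443, 0.107, 0.0744]
ee_rot: [3.141, 0.002, -3.141]
force: [-1.1, 0.1, -2.2]
width: 0.0563
shift [-0.3 -0.  -0.4] turn [-0.001  0.002 -0.001] F [-1.1  0.1 -2.2] w 0.0563
t: 32.35
eef_pos: [0.6458, 0.1071, 0.074]
ee_rot: [3.14, 0.006, -3.14]
force: [-0.3, 0.3, -3.1]
width: 0.0559
shift [-1.8 -0.1 -0. ] turn [-0.001  0.006 -0.002] F [-0.3  0.3 -3.1] w 0.0559
```

Contact again. Release, rise and back off over the free board side for a clear final look.

```bash
python3 -m jog '[[0,0,0,-0.001,0.006,0],[0,0,0,0,0,0],[0,0,0,0,0,0],[0,0,0,0,0,0],[0,0,0,0,0,0],[0,0,10,0,0,0],[0,0,20,0,0,0],[0,0,30,0,0,0],[0,0,35,0,0,0],[0,0,30,0,0,0],[0,0,0,0,0,0]]' 1;python3 g.py 450 350 250; python3 -m jog '[[-15,15,10,0,0,0],[-20,25,8,0,0,0],[-20,28,3,0,0,0],[-20,28,0,0,0,0],[-20,28,0,0,0,0],[-20,28,0,0,0,0],[-20,28,0,0,0,0],[-20,28,0,0,0,0],[-20,28,0,0,0,0],[-20,28,0,0,0,0],[-20,28,0,0,0,0],[-15,20,0,0,0,0]]'
```

```text
t: 33.45
eef_pos: [0.6454, 0.1065, 0.2068]
ee_rot: [-3.141, 0.0, -3.139]
force: [0.0, 0.0, 0.0]
width: 0.0875
shift [-195.4  243.5   43.2] turn [ 0.001  0.    -0.002] F [0. 0. 0.] w 0.0875
t: 34.65
eef_pos: [0.4064, 0.4256, 0.2348]
ee_rot: [3.138, 0.005, 3.138]
force: [0.7, 0.9, 0.1]
width: 0.0875
```

```bash
python3 -m jog '[[-15,22,0,0,0,0],[-18,25,0,0,0,0],[-18,25,0,0,0,0],[-18,25,0,0,0,0],[-18,25,0,0,0,0],[-18,25,0,0,0,0],[-18,25,0,0,0,0],[-10,15,0,0,0,0],[0,0,0,0,0,0]]'; python3 - <<'E'
from h import *
for n in("top","side"): cv2.imwrite(f"pics/{n}6.png",eyes.grab_frame(n))
t=cv2.imread("pics/top6.png")[100:300,210:430]; s=cv2.imread("pics/side6.png")[130:330,200:460]
cv2.imwrite("pics/i.png",np.hstack([cv2.resize(t,(390,390)),cv2.resize(s,(410,390))]))
E
python3 m.py pics/top6.png
```

```text
t: 35.55
eef_pos: [0.2639, 0.6209, 0.237]
ee_rot: [3.137, 0.006, 3.142]
force: [0.6, -0.3, -0.2]
width: 0.0876
hex circ [644.  107.2] 54.6 rect [640.9 106.3] [102.6  96.8] cen 641.7 107.4
round circ [473.6  51.8] 48.8 rect [473.9  51.2] [95.4 94.7] cen 473.5 51.7
square circ [417.  248.9] 70.0 rect [423.4 249.6] [119.4  96. ] cen 418.5 248.1
jar circ [411.8 249.5] 21.9 rect [411.7 249. ] [42.9 40.2] cen 412.3 249.0
shk circ [476.6  56.2] 20.6 rect [476.  55.] [34.5 38.6] cen 475.9 55.0
```

View pics/i.png

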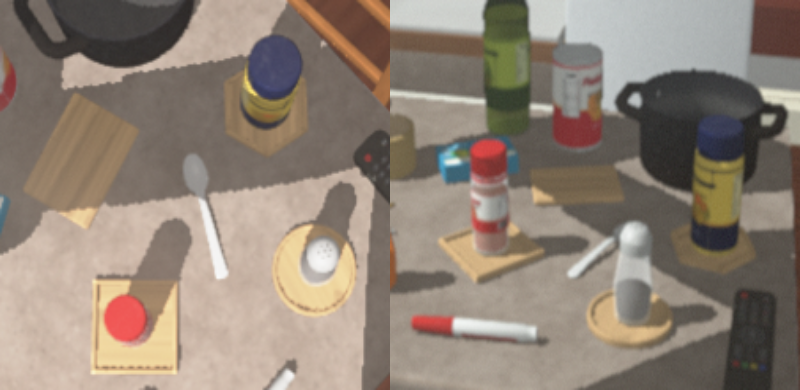

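All three stand upright on their coasters and the board is empty (top crop (80,160)). A numeric check of the shaker and canister centres follows, with parallax taken out.

```bash
python3 - <<'E'
from h import *
im=cv2.imread("pics/top6.png"); hsv=cv2.cvtColor(im,cv2.COLOR_BGR2HSV)
for n,lo,hi,p,r,z in(("shk",(0,0,185),(180,30,255),(391,229),11,.085),("can",(100,60,0),(140,255,160),(364,134),20,.132)):
    c=max(cv2.findContours(blob(cv2.inRange(hsv,lo,hi),p,r),0,2)[0],key=cv2.contourArea); C=cv2.minEnclosingCircle(np.float32(plane("top",cv2.convexHull(c)[:,0],z)*1000)); print(n,np.round(C[0],1),round(C[1],1))
s=cv2.imread("pics/side6.png"); t=im.copy()
for x,y,h,f in((.4737,.0518,.09,.022),(.4126,.2493,.106,.022),(.644,.107,.128,.0295)):
    a=np.linspace(0,2*np.pi,40)
    for n,g in(("top",t),("side",s)):
        for z,q in((.004,f),(.004+h,f*.9)):
            cv2.polylines(g,[proj(n,np.c_[x+q*np.cos(a),y+q*np.sin(a),0*a+z]).round().astype(np.int32)],True,(0,255,0),1)
cv2.imwrite("pics/j.png",np.hstack([cv2.resize(t[100:300,240:430],(390,410)),cv2.resize(s[170:310,220:440],(410,410))]))
E
```

```text
shk [475.4  54.3] 16.4
can [639.8 106.7] 29.1
```

View pics/j.png

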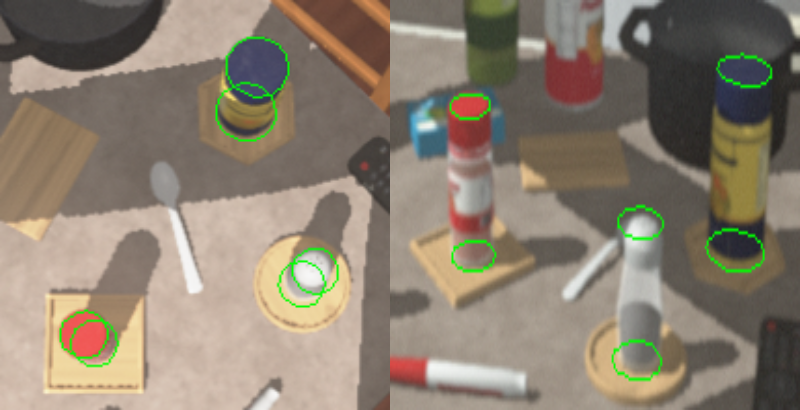

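The drawn target outlines match the actual objects in both views to within about 3 mm, and the gripper is clear. Handing in.

```bash
python3 -c "
from station import workorder,status; print(workorder.job_done()); print(status.get_state()['t'])"
```

```text
the job is handed in; nothing more can be done
None
the job is handed in; nothing more can be done
```

The three seasonings are on their right coasters, upright, and the job was handed in at about 36 s of the 106 s allowed. I parked the canister on the bare board, moved the shaker to the round coaster and the jar to the square one, then moved the canister from the board to the six-sided coaster.

In the last pictures, taken with the gripper well clear, all three stand upright and the board is empty. The top-view centres against the coaster centres, in mm:

| Thing | Measured centre | Coaster centre | Off by |
|---|---|---|---|
| Salt shaker (round) | (475.4, 54.3) | (473.7, 51.8) | about 3 |
| Spice jar (square) | (412, 249) | (412.6, 249.3) | about 1 |
| Canister (six-sided) | (640–645, 107) | (644, 107) | up to 4 |

- **Disagreements:** The canister's range is the cap blob (640) against the gripper position at release (645). The two views also differed by about 5 mm in y on where the canister stood on the board, so I took a middle value for that grasp.
- **Poor masks:** In the last pictures the square coaster's mask took in shadow and the shaker's first mask took in more than its dome. I used the earlier coaster outline and a tighter dome mask instead.
- **Re-grips:** I gripped the canister and the shaker a second time, lower down, because the first grips were near the edge of the straight wall.

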